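Wipe the chips off the sampling plate

ROBOT

A 6-joint arm with a two-finger parallel gripper is mounted at the origin on a cart in front of the work surface, level with it; the furniture and walls round the work are solid. World frame = base frame: x ahead of the robot, y to its left, z up, the work surface at z = 0. Lengths are in m, angles in degrees, forces in N, time in s.
With the tool pointing down it reaches from about 0.375 to 0.975 m from the base axis. Payload 3.8 kg.
Tool frame: the origin (TCP) lies between the finger pads; the fingertips stand 11 mm ahead of it and the grasp point (between the pads) lies 8 mm behind it; z points along the fingers, x is the direction in which the jaws open and shut, and the axes are right-handed (so a half turn about z gives the same grasp; the last joint's range is limited). The gripper opens to 88 mm and grips with 3 to 60 N. Pads are 18 mm wide; open, the fingers measure 123 mm over their backs; the gripper's body (75 mm by 187 mm) begins 45 mm behind the grasp point.
Start: joints at [67.443, 15.12, 91.902, -0, 72.978, -2.114], TCP at [0.236, 0.632, 0.25] pointing down, gripper open.
Joint ranges: [-150.88, 150.88], [-54.13, 125.18], [17.81, 147.31], [-75.09, 255.09], [0, 152.58], [-146.25, 146.25]. Speed limits (degrees/s): [147.25, 147.25, 180, 180, 180, 180].

INTERFACE

Orientations are given as [roll, pitch, yaw] about the fixed x, y, z axes, in that order (R = Rz(yaw) Ry(pitch) Rx(roll)).
In Python, from station import telemetry, snapshot, job gives the robot as it stands. The module is installed in compiled form; this text tells all that it offers.
- The arm moves only by the tool arm_command, never from a script. Its arguments are lists of equal length, an entry for each row: "gripper": the opening, from 0 (shut) to 1 (fully open); "xyz": the shift along the world's x, y, z in m, a list of three; "yaw": the turn about the world's z in degrees. In form: {"gripper": [gripper, ...], "xyz": [[x, y, z], ...], "yaw": [yaw, ...]}. A call has 1 to 8 rows; each row is the pose to reach, as a shift and turn from the pose commanded when the call began; what a row does not reach only later rows make up. A row lasts 1/12 s, in which the tool goes at most 41.7 mm and 7.16 degrees, less where a joint would pass 70% of its speed; a pose out of reach is approached as far as the arm can. A call with a gripper value outside its range is refused whole. The fingers move at their own pace and stop on an object; "squeeze" is the grip in N (left out, the last holds). Time passes only in rows, so rows that repeat a pose let the fingers close. It gives the time, the measured TCP pose, the force and the opening at its end, in the units of the state.
- telemetry.sense(): the state, without advancing time (a new reading comes with each control period).
- snapshot(name): name is "scene" or "top" or "wrist"; returns a dict with "pixels" (400x640x3 uint8, red, green, blue), "camera_matrix" (3x3 intrinsics, pixels), "cam_to_world" (4x4, takes a point from camera to world coordinates). Camera axes: x right, y up, looking along -z (the intrinsics and any distortion apply to the point x, -y, -z); pixel columns grow to the right and rows downward; lengths in m; the calibration is good to about 2 mm. A picture is of the moment at which its call begins. There is no depth.
- job.finish_job(): hands the job in, once; it reports no verdict.
The state is a dict: "time_s": time; "joint_positions": joint angles; "qd": joint speeds; "tau": joint torques, N m; "eef_pos": TCP position; "eef_rot": TCP orientation; "force": force on the tool from outside, world axes, zero at the start; "moment": the same for the moment, N m; "width": opening from 0.0 (shut) to 1.0 (fully open).
Only numpy, scipy, OpenCV 4.12 (cv2) and the standard library are available. Lean on these libraries where they do the work, as an engineer would, in place of code of your own. Each camera call takes 0.05 s, during which the arm holds its last target. There are 200 camera calls.

TASK

Take the green scraper block by its grip and wipe the two loose plastic chips, the red one and the yellow one, along the grey sampling plate and over its end into the blue trough. Do not touch the chips with the gripper. Leave the scraper standing upright on the plate.

Things in the scene. Friction and masses are not known exactly. Their poses are not given: they have to be found in the camera images.
- plate: Fixed grey plate on a blue base; place and yaw vary. Origin at table height under the plate's centre. Flat rimless grey top, 40 mm above the origin: x -110 to +110 mm, y -85 to +85 mm. An open blue trough adjoins the end at x = -110 mm and runs to x = -190 mm; floor 4 mm above the table, walls 30 mm high. Wipe along -x until the wiping face is 25 to 35 mm past the edge, so that chips drop clear.
- scraper_center (a point): Loose green scraper block on the table right of the plate, 70 mm high, about 0.25 kg. The point is its centre, 35 mm above its black rubber underside. Foot 32 mm along its x, 140 mm along y, 21 mm high; both long sides wipe alike. Grip bar on top: 22 mm thick along x, 80 mm long along y, 21 to 70 mm above the underside; grasp it from above across its thickness.
- chip_1: Red plastic chip, loose on the grey plate: about 30 x 20 mm, 8 mm thick. Origin: the centre of its underside. It lies within 50 mm of the plate's centre along the plate's x, and within 36 mm along y.
- chip_2: Yellow plastic chip, same size, loose on the grey plate within the same area. Origin: the centre of its underside.

How it is judged:
By the outcome, as a careful person would: the job done as asked, in the order asked, and still so for the second after the job is handed in, with the robot touching nothing.
It also fails if it takes over 43 s, if anything falls off the work surface, if the arm or the gripper's body presses on something with over 40 N, if the wrist force passes 120 N, or if a joint passes its speed limit or range.

## Working session

There is one attempt and no reset: what is moved stays moved. The work goes in short steps, Python scripts to look and compute and a tool call to move; the robot and the scene stay as the last step left them, time stands still between calls to the robot, and variables do not carry over. Pictures are saved under pics/ and viewed, about 8 in all and at most 12, crops included, and the job is handed in when it is done.

Besides the shell and the picture viewer there is one more tool, called after "Call:" as name(argument=value, ...), one argument or row to a line, values as JSON. arm_command: Moves the arm, as the interface text tells. Its arguments: {"type":"object","properties":{"gripper":{"type":"array","items":{"type":"number"}},"xyz":{"type":"array","items":{"type":"array","items":{"type":"number"}}},"yaw":{"type":"array","items":{"type":"number"}},"squeeze":{"type":"number"}},"required":["gripper","xyz","yaw"]}

```bash
mkdir -p pics
python3 - <<'E'
from station import telemetry, snapshot
import cv2,numpy as np,pickle
for n in ("top","scene"):
    s=snapshot(n); pickle.dump(s,open(n+".pkl","wb"))
    cv2.imwrite(f"pics/{n}0.png",s["pixels"][...,::-1]); print(n,s.keys(),s["camera_matrix"],s["cam_to_world"])
print(telemetry.sense())
E
```

```text
top dict_keys(['pixels', 'camera_matrix', 'cam_to_world']) [[390.61116075   0.         326.3632415 ]
 [  0.         390.61116075 203.7900863 ]
 [  0.           0.           1.        ]] [[-0.0222894   0.99255816 -0.11971417  0.45015792]
 [-0.99962995 -0.023994   -0.01281629 -0.19481254]
 [-0.01559334  0.1193842   0.99272567  0.96153974]
 [ 0.          0.          0.          1.        ]]
scene dict_keys(['pixels', 'camera_matrix', 'cam_to_world']) [[430.82519483   0.         321.36939407]
 [  0.         430.82519483 204.10185686]
 [  0.           0.           1.        ]] [[-0.70433832  0.5544329  -0.44329639  0.17736975]
 [-0.70977116 -0.56016795  0.42712616  0.17260585]
 [-0.01150764  0.61548032  0.78806824  0.73606968]
 [ 0.          0.          0.          1.        ]]
{'time_s': 0.1, 'joint_positions': array([ 6.74432044e+01,  1.51641389e+01,  9.19718809e+01, -1.04497121e-03,
        7.29771917e+01, -2.11441844e+00]), 'qd': array([ 0.00948456, -0.16833708, -0.13774547, -0.03640164,  0.02078271,
       -0.03731063]), 'tau': array([ 1.02940106e-03, -5.03624368e+01, -3.58068216e+01,  7.29984278e-02,
        2.34457199e-02, -5.87098293e-05]), 'eef_pos': array([0.2355305 , 0.63192701, 0.24853535]), 'eef_rot': array([-1.79996821e+02,  1.13171312e-01,  6.95579329e+01]), 'force': array([-0.07094965, -0.08285218, -0.48288092]), 'moment': array([-0.03207206, -0.0305999 ,  0.00377504]), 'width': 0.9962516068220252}
```

View pics/top0.png

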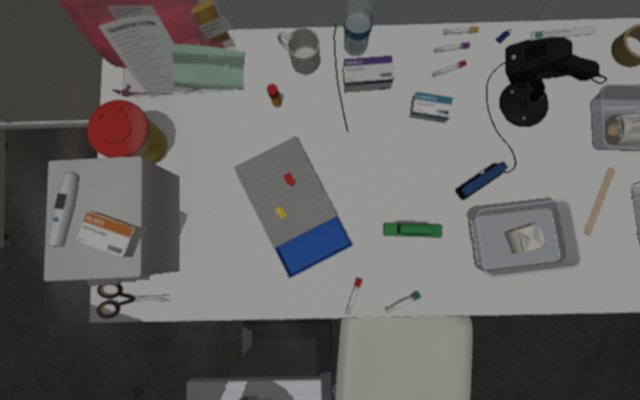

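View pics/scene0.png

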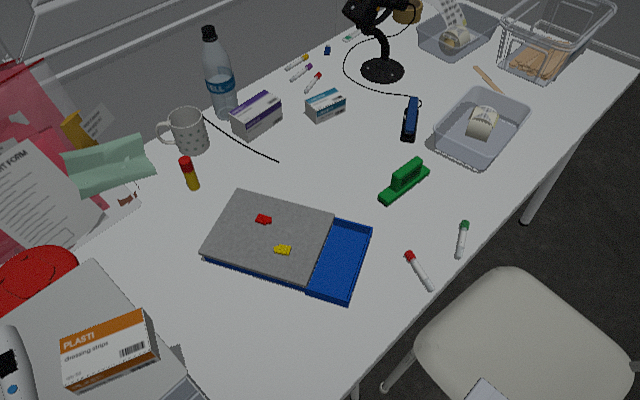

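The top view shows the plate at about (290,193), its trough towards the robot at (313,245), the red chip at (289,179), the yellow at (281,213) and the scraper at (412,230). The scene view agrees. Next I rectify both images onto horizontal planes and measure.

```bash
cat > h.py <<'E'
import cv2,numpy as np
def H(s,z):  # world (x,y) at height z -> pixel
    T=np.linalg.inv(s["cam_to_world"]); P=s["camera_matrix"]@np.diag([1,-1,-1])@T[:3]
    return np.c_[P[:,0],P[:,1],P[:,2]*z+P[:,3]]
def toworld(s,uv,z):
    return cv2.perspectiveTransform(np.float64(uv).reshape(-1,1,2),np.linalg.inv(H(s,z))).reshape(-1,2)
def masks(s):
    h=cv2.cvtColor(cv2.cvtColor(s["pixels"],cv2.COLOR_RGB2BGR),cv2.COLOR_BGR2HSV); r=lambda a,b:cv2.inRange(h,a,b)
    return dict(green=r((50,120,40),(75,255,255)),blue=r((105,150,60),(125,255,255)),
      red=r((0,150,80),(6,255,255))|r((174,150,80),(180,255,255)),yellow=r((20,130,80),(35,255,255)),
      gray=r((0,0,60),(180,40,140)))
def blobs(m,amin=15):
    cs,_=cv2.findContours(m,cv2.RETR_EXTERNAL,cv2.CHAIN_APPROX_NONE)
    return sorted([c for c in cs if cv2.contourArea(c)>amin],key=cv2.contourArea,reverse=True)
E
python3 - <<'E'
import pickle,cv2,numpy as np
from h import *
np.set_printoptions(precision=4,suppress=True)
for n in ("top","scene"):
    s=pickle.load(open(n+".pkl","rb")); M=masks(s)
    for k,z in (("green",.021),("green",.07),("blue",.03),("red",.048),("yellow",.048),("gray",.04)):
        for c in blobs(M[k])[:5]:
            w=toworld(s,c,z)
            ctr,sz,a=cv2.minAreaRect(w.astype(np.float32)*1000)
            if 0.3<ctr[0]/1000<.75 and -.45<ctr[1]/1000<.15: print(n,k,z,c.mean((0,1)).round(),np.array(ctr),np.array(sz),round(a,1),cv2.contourArea(c))
# rectified crop of top at z=.04
s=pickle.load(open("top.pkl","rb"))
# out px (c,r): x=.65-r/1000 ; y=.15-c/1000
A=np.array([[0,-.001,.65],[-.001,0,.15],[0,0,1]])
o=cv2.warpPerspective(s["pixels"],H(s,.04)@A,(600,400),flags=cv2.INTER_CUBIC|cv2.WARP_INVERSE_MAP)
o=cv2.convertScaleAbs(o,alpha=1.5)
cv2.imwrite("pics/rect.png",o[...,::-1])
E
```

```text
top green 0.021 [412. 230.] [ 496.5155 -386.4657] [134.0049  26.6247] 86.6 556.5
top green 0.07 [412. 230.] [ 494.1003 -376.481 ] [127.0235  25.2376] 86.6 556.5
top blue 0.03 [313. 247.] [ 461.834  -149.4811] [ 75.0327 163.5012] 25.9 2079.0
top red 0.048 [289. 179.] [621.3536 -95.7403] [27.0618 14.8759] 25.4 53.5
top red 0.048 [358. 282.] [ 377.396  -251.1908] [ 9.3898 13.604 ] 69.5 18.5
top yellow 0.048 [281. 212.] [544.1164 -74.9917] [28.4106 16.258 ] 32.9 63.0
top gray 0.04 [277. 283.] [ 354.7198 -136.1433] [1416.3347  520.6344] 65.5 29757.0
top gray 0.04 [295. 198.] [ 561.4559 -101.5834] [300.0925 175.8912] 26.1 6524.5
scene green 0.021 [403. 181.] [ 502.0372 -388.7836] [157.3436  54.1281] 87.4 991.5
scene green 0.021 [464. 224.] [ 337.5132 -382.7339] [13.999  20.5623] 20.0 33.5
scene green 0.07 [403. 181.] [ 479.7893 -350.3144] [146.5617  50.419 ] 87.4 991.5
scene green 0.07 [464. 224.] [ 326.5394 -344.6793] [13.0397 19.1533] 20.0 33.5
scene blue 0.03 [300. 267.] [548.8073 -97.916 ] [287.4576 180.1547] 26.1 3545.0
scene red 0.048 [263. 219.] [618.881  -93.0593] [31.7053 19.7108] 23.8 95.0
scene red 0.048 [409. 255.] [ 364.6983 -230.7839] [16.4383 16.8267] 73.2 54.0
scene yellow 0.048 [282. 249.] [542.4236 -72.2781] [32.4517 20.2739] 31.9 116.0
scene gray 0.04 [259. 243.] [589.5695 -76.5229] [222.3203 184.1469] 26.1 8112.5
```

View pics/rect.png

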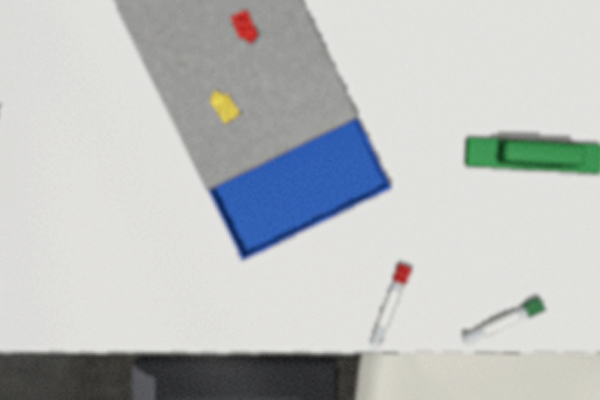

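The rectified top view shows the plate and trough at a yaw of about 26° and the scraper at about −3.5°. A box roughly 0.2 m high stands between the arm and the work, so I go up before crossing. A quick plate fit first.

```bash
cat > fit.py <<'E'
import pickle,cv2,numpy as np
from scipy.optimize import minimize
from h import *
def proj(s,P):
    T=np.linalg.inv(s["cam_to_world"]); c=(P@T[:3,:3].T+T[:3,3])*[1,-1,-1]; u=c@s["camera_matrix"].T; return u[:,:2]/u[:,2:]
def box(x0,x1,y0,y1,z0,z1): return np.array([[x,y,z] for x in(x0,x1) for y in(y0,y1) for z in(z0,z1)])
def place(P,q): c,s_=np.cos(q[2]),np.sin(q[2]); return P@np.array([[c,s_,0],[-s_,c,0],[0,0,1]])+[q[0],q[1],0]
def render(s,parts,q,k=8):
    m=np.zeros((400*k//4,640*k//4),np.uint8)  # 2x supersampled
    for P in parts:
        hull=cv2.convexHull(np.float32(proj(s,place(P,q))))
        cv2.fillConvexPoly(m,np.round(((hull+.5)*2-.5)*16).astype(np.int32),255,shift=4)
    return cv2.resize(m,(640,400),interpolation=cv2.INTER_AREA)/255.
def fit(s,mask,parts,q0):
    b=cv2.GaussianBlur(mask/255.,(0,0),1.5)
    f=lambda d:np.sum((cv2.GaussianBlur(render(s,parts,np.array(q0)+np.array(d)*[.01,.01,.05]),(0,0),1.5)-b)**2)
    r=minimize(f,[0,0,0],method="Nelder-Mead",options=dict(initial_simplex=[[0,0,0],[.8,0,0],[0,.8,0],[0,0,.8]],xatol=1e-3,fatol=1e-3))
    q=np.array(q0)+r.x*[.01,.01,.05]; return q,r.fun
PLATE=[box(-.11,.11,-.085,.085,.04,.04)]
SCR=[box(-.016,.016,-.07,.07,0,.021),box(-.011,.011,-.04,.04,.021,.07)]
E
python3 - <<'E'
from fit import *
np.set_printoptions(precision=4,suppress=True)
for n in ("top","scene"):
    s=pickle.load(open(n+".pkl","rb")); M=masks(s)
    g=blobs(M["green"])[0]; m=np.zeros((400,640),np.uint8); cv2.fillPoly(m,[g],255)
    q,e=fit(s,m,SCR,[.497,-.386,-.06]); print(n,"scraper",q[:2],np.degrees(q[2]),e)
    # whole plate: grey top (+chips), from gray & colour masks inside neighbourhood, blue excluded
    hsv=cv2.cvtColor(s["pixels"],cv2.COLOR_RGB2HSV); notblue=cv2.bitwise_not(cv2.inRange(hsv,(100,80,20),(130,255,255)))
    dark=cv2.inRange(hsv[...,2],60,150)
    v=s["pixels"].astype(int).sum(2)/3; print(v[190,290] if n=="top" else v[240,250], v[190,380] if n=="top" else v[150,330])
    mm=M["gray"]|M["red"]|M["yellow"]; mm&=notblue; mm=cv2.morphologyEx(mm,cv2.MORPH_CLOSE,np.ones((5,5),np.uint8)); mm=cv2.morphologyEx(mm,cv2.MORPH_OPEN,np.ones((5,5),np.uint8))
    roi=(render(s,[box(-.13,.13,-.105,.105,.04,.04)],[.594,-.083,.456])>.1).astype(np.uint8)*255
    q,e=fit(s,mm&roi,PLATE,[.594,-.083,.456]); print(n,"plate",q[:2],np.degrees(q[2]),e)
E
```

```text
top scraper [ 0.4969 -0.3865] -1.5646717818606883 67.80270570850064
101.33333333333333 150.33333333333334
top plate [ 0.5964 -0.0845] 25.756493720538298 21.584285331173376
scene scraper [ 0.4968 -0.3889] -0.8775238431500229 88.7771475825052
106.66666666666667 159.66666666666666
scene plate [ 0.5908 -0.0763] 26.039749376006146 252.7307954773063
```

Call:
arm_command(
  gripper=[1, 1, 1, 1, 1, 1, 1, 1],
  xyz=[
    [0, 0, 0.04],
    [0, 0, 0.08],
    [0, 0, 0.12],
    [0, 0, 0.16],
    [0.01, -0.03, 0.18],
    [0.03, -0.065, 0.18],
    [0.05, -0.1, 0.18],
    [0.07, -0.135, 0.18],
  ],
  yaw=[0, 0, 0, 0, -6, -12, -18, -24],
)

```text
time_s: 0.77
eef_pos: [0.306, 0.4963, 0.4299]
eef_rot: [180.0, -0.0, 45.3]
force: [0.1, 0.0, 1.1]
width: 0.999
```

Call:
arm_command(
  gripper=[1, 1, 1, 1, 1, 1, 1, 1],
  xyz=[
    [0.02, -0.035, 0],
    [0.04, -0.07, 0],
    [0.06, -0.105, 0],
    [0.08, -0.14, 0],
    [0.09, -0.18, 0],
    [0.1, -0.22, 0],
    [0.11, -0.26, 0],
    [0.12, -0.3, 0],
  ],
  yaw=[-6, -12, -18, -24, -30, -36, -42, -47],
)

```text
time_s: 1.43
eef_pos: [0.4256, 0.1955, 0.4292]
eef_rot: [180.0, 0.0, -1.7]
force: [0.1, -0.4, -0.6]
width: 0.997
```

Call:
arm_command(
  gripper=[1, 1, 1, 1, 1, 1, 1, 1],
  xyz=[
    [0.01, -0.04, 0],
    [0.02, -0.08, 0],
    [0.03, -0.12, 0],
    [0.04, -0.16, 0],
    [0.05, -0.2, 0],
    [0.06, -0.24, 0],
    [0.065, -0.28, 0],
    [0.07, -0.32, 0],
  ],
  yaw=[0, 0, 0, 0, 0, 0, 0, 0],
)

```text
time_s: 2.1
eef_pos: [0.4955, -0.1246, 0.4292]
eef_rot: [-180.0, 0.0, -1.5]
force: [0.9, 0.5, -0.0]
width: 0.999
```

Call:
arm_command(
  gripper=[1, 1, 1, 1, 1, 1, 1, 1],
  xyz=[
    [0, -0.035, -0.02],
    [0, -0.07, -0.04],
    [0, -0.105, -0.06],
    [0, -0.14, -0.08],
    [0, -0.17, -0.1],
    [0, -0.2, -0.12],
    [0, -0.23, -0.14],
    [0, -0.26, -0.17],
  ],
  yaw=[0, 0, 0, 0, 0, 0, 0, 0],
)

```text
time_s: 2.77
eef_pos: [0.4961, -0.3842, 0.2608]
eef_rot: [179.9, -0.1, -1.5]
force: [1.1, -0.6, 0.3]
width: 1.001
```

Run:
```python
from station import telemetry, snapshot
import cv2,pickle
s=snapshot("wrist"); pickle.dump(s,open("w1.pkl","wb")); cv2.imwrite("pics/w1.png",s["pixels"][...,::-1])
t=telemetry.sense(); print(t["eef_pos"],t["eef_rot"],t["time_s"])
```

```text
[ 0.49286781 -0.38676814  0.25189189] [-179.92513911    0.40045453   -1.58064958] 2.8167
```

View pics/w1.png

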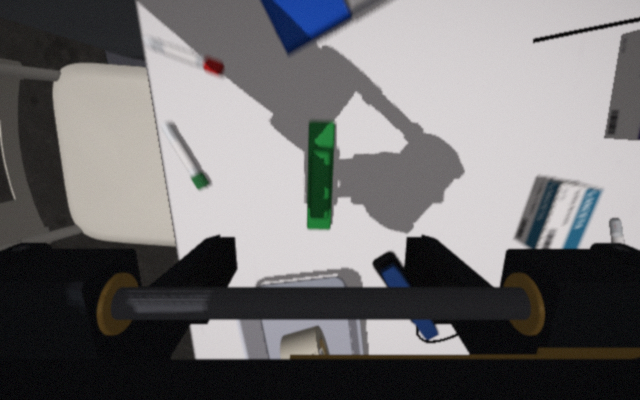

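The wrist view shows the scraper at (320,175) between the finger directions, nearly aligned with the jaws. I fit its pose from this picture.

Run:
```python
from fit import *
from station import snapshot
np.set_printoptions(precision=4,suppress=True)
s=snapshot("wrist"); h=cv2.cvtColor(s["pixels"],cv2.COLOR_RGB2HSV); m0=cv2.inRange(h,(50,120,20),(75,255,255))
c=blobs(m0)[0]; m=np.zeros((400,640),np.uint8); cv2.fillPoly(m,[c],255); print(cv2.boundingRect(c),s["cam_to_world"][:3,3])
for y0 in (-.05,0):
  q,e=fit(s,m,SCR,[.497,-.387,y0]); print(q[:2],np.degrees(q[2]),e)
s=pickle.load(open("top.pkl","rb"))
for k,z in(("red",.048),("yellow",.048)):
  w=toworld(s,blobs(masks(s)[k])[0],z).mean(0)-[.5955,-.083]; a=np.radians(25.9); print(k,w@np.array([[np.cos(a),-np.sin(a)],[np.sin(a),np.cos(a)]]))
```

```text
(311, 117, 28, 111) [ 0.4962 -0.319   0.3862]
[ 0.4956 -0.3875] -3.314314525822723 127.54740906751454
[ 0.4956 -0.3874] -3.4269117666821307 128.49006933556436
red [0.3245 0.2992]
yellow [ 0.5028 -0.0256]
```

Call:
arm_command(
  gripper=[1, 1, 1, 1, 1, 1, 1, 1],
  xyz=[
    [0, -0.003, -0.035],
    [0, -0.003, -0.07],
    [0, -0.003, -0.105],
    [0, -0.003, -0.14],
    [0, -0.003, -0.17],
    [0, -0.003, -0.195],
    [0, -0.003, -0.21],
    [0, -0.003, -0.217],
  ],
  yaw=[-1.7, -1.7, -1.7, -1.7, -1.7, -1.7, -1.7, -1.7],
)

```text
time_s: 3.53
eef_pos: [0.4943, -0.3827, 0.0405]
eef_rot: [-179.8, 0.2, -3.1]
force: [0.4, -0.0, -0.3]
width: 1.0
```

Call:
arm_command(
  gripper=[0, 0, 0, 0, 0, 0, 0, 0],
  xyz=[
    [0, 0, 0],
    [0, 0, 0],
    [0, 0, 0],
    [0, 0, 0],
    [0, 0, 0],
    [0, 0, 0],
    [0, 0, 0],
    [0, 0, 0],
  ],
  yaw=[0, 0, 0, 0, 0, 0, 0, 0],
  squeeze=45,
)

```text
time_s: 4.2
eef_pos: [0.4959, -0.3851, 0.0436]
eef_rot: [180.0, -0.0, -3.1]
force: [0.8, 0.5, -1.2]
width: 0.421
```

Call:
arm_command(
  gripper=[0, 0, 0, 0, 0, 0, 0, 0],
  xyz=[
    [0, 0, 0],
    [0, 0, 0],
    [0, 0, 0],
    [0, 0, 0],
    [0, 0, 0],
    [0, 0, 0],
    [0, 0, 0],
    [0, 0, 0],
  ],
  yaw=[0, 0, 0, 0, 0, 0, 0, 0],
)

```text
time_s: 4.87
eef_pos: [0.4958, -0.385, 0.0432]
eef_rot: [180.0, 0.0, -3.1]
force: [0.8, 1.0, -0.4]
width: 0.242
```

Call:
arm_command(
  gripper=[0, 0, 0, 0, 0, 0, 0, 0],
  xyz=[
    [0, 0, 0],
    [0, 0, 0.01],
    [0, 0, 0.02],
    [0, 0, 0.04],
    [0, 0, 0.06],
    [0, 0, 0.08],
    [0, 0, 0.1],
    [0, 0, 0.11],
  ],
  yaw=[0, 0, 0, 0, 0, 0, 0, 0],
)

```text
time_s: 5.53
eef_pos: [0.4968, -0.3859, 0.157]
eef_rot: [179.8, -0.2, -3.1]
force: [1.0, -0.4, -2.5]
width: 0.245
```

Call:
arm_command(
  gripper=[0, 0, 0, 0, 0, 0, 0, 0],
  xyz=[
    [0.01, 0.02, 0],
    [0.025, 0.05, 0],
    [0.04, 0.08, 0],
    [0.055, 0.11, 0],
    [0.07, 0.14, 0],
    [0.085, 0.17, 0],
    [0.1, 0.2, 0],
    [0.115, 0.23, 0],
  ],
  yaw=[3, 6, 10, 14, 18, 22, 26, 29],
)

```text
time_s: 6.2
eef_pos: [0.6108, -0.1534, 0.1532]
eef_rot: [-180.0, 0.0, 26.0]
force: [0.3, -0.7, -3.6]
width: 0.25
```

Call:
arm_command(
  gripper=[0, 0, 0, 0, 0, 0, 0, 0],
  xyz=[
    [0.015, 0.03, 0],
    [0.03, 0.06, 0],
    [0.042, 0.085, 0],
    [0.05, 0.1, 0],
    [0.054, 0.106, 0],
    [0.054, 0.106, 0],
    [0.054, 0.106, 0],
    [0.054, 0.106, 0],
  ],
  yaw=[0, 0, 0, 0, 0, 0, 0, 0],
)

```text
time_s: 6.87
eef_pos: [0.664, -0.0505, 0.153]
eef_rot: [180.0, 0.1, 25.8]
force: [-0.3, 0.6, -4.3]
width: 0.244
```

Run:
```python
from station import telemetry, snapshot
import cv2,pickle,numpy as np
from h import *
for n in("scene","wrist"):
  s=snapshot(n); pickle.dump(s,open(n+"2.pkl","wb")); cv2.imwrite(f"pics/{n}2.png",s["pixels"][...,::-1])
A=[cv2.imread(f"pics/{n}2.png") for n in("scene","wrist")]
cv2.imwrite("pics/b2.png",cv2.resize(np.vstack([A[0],A[1]]),(480,600)))
t=telemetry.sense(); print(t["eef_pos"],t["eef_rot"],t["time_s"],t["width"])
```

```text
[ 0.66411991 -0.05059048  0.15315416] [1.79995516e+02 3.83257635e-02 2.57538684e+01] 6.9667 0.24676479528265335
```

View pics/b2.png

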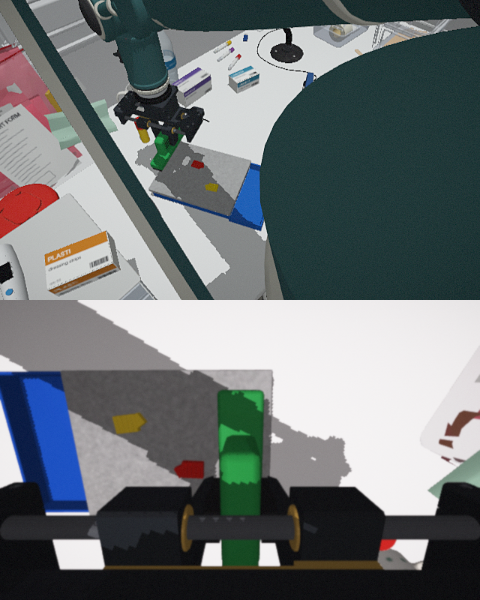

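The wrist picture shows the scraper held parallel to the plate end, behind both chips: red at about (253,226) and yellow at (170,164) in full wrist pixels. I measure the gaps.

Run:
```python
from fit import *
np.set_printoptions(precision=4,suppress=True)
s=pickle.load(open("wrist2.pkl","rb")); h=cv2.cvtColor(s["pixels"],cv2.COLOR_RGB2HSV)
R=lambda w,a=25.9,o=(.595,-.083):(w-o)@np.array([[np.cos(np.radians(a)),-np.sin(np.radians(a))],[np.sin(np.radians(a)),np.cos(np.radians(a))]])
for k,lo,hi in(("red",(0,150,60),(8,255,255)),("yellow",(18,130,60),(35,255,255)),("blue",(105,130,30),(125,255,255)),("green",(50,120,20),(75,255,255))):
  for c in blobs(cv2.inRange(h,lo,hi),150)[:3]:
    z={"red":.048,"yellow":.048,"blue":.04,"green":.131}[k]; q=R(toworld(s,c,z)); print(k,c.mean((0,1)),"plate-frame min",q.min(0),"max",q.max(0))
# grey/white far edge line (plate x=+.11) and blue/grey edge line (x=-.11), image pixels by gradient
g=cv2.cvtColor(s["pixels"],cv2.COLOR_RGB2GRAY).astype(int); b=s["pixels"].astype(int)
for r in (110,130,150,170,190,210,230,250):
  sat=b[r,:,2]-b[r,:,0]; e=np.where(sat>40)[0]; e=e[e<150]; d=np.where(np.diff(g[r,345:400])>25)[0]
  print(r, R(toworld(s,[[e.max()+.5,r]],.04)) if len(e) else "", R(toworld(s,[[345.5+d[0],r]],.04)) if len(d) else "")
```

```text
red [254.3529 225.7255] plate-frame min [ 0.0027 -0.0307] max [ 0.0355 -0.0103]
red [514.6481 325.0926] plate-frame min [ 0.2467 -0.1265] max [ 0.2642 -0.1115]
yellow [324.9332 355.4606] plate-frame min [-0.0965 -0.1545] max [ 0.2551 -0.1429]
yellow [170.6549 163.8496] plate-frame min [-0.0573  0.0201] max [-0.0221  0.0422]
yellow [393.3623 303.8261] plate-frame min [ 0.1321 -0.1274] max [ 0.1482 -0.0646]
blue [ 59.059  186.8248] plate-frame min [-0.1775 -0.0774] max [-0.108   0.0829]
green [320.2523 203.1216] plate-frame min [ 0.0605 -0.0273] max [0.0921 0.0653]
green [319.9057 336.1887] plate-frame min [ 0.0615 -0.0738] max [ 0.0907 -0.05  ]
110 [[-0.1085  0.0724]] [[0.1101 0.0718]]
130 [[-0.1078  0.0572]] [[0.1012 0.0567]]
150 [[-0.1078  0.0415]] [[0.1064 0.0409]]
170 [[-0.1078  0.0253]] [[0.1306 0.0246]]
190 [[-0.1078  0.0085]] [[0.1099 0.0079]]
210 [[-0.1079 -0.009 ]] 
230 [[-0.1079 -0.0271]] [[ 0.1102 -0.0277]]
250 [[-0.1079 -0.0459]] [[ 0.1249 -0.0465]]
```

Call:
arm_command(
  gripper=[0, 0, 0, 0, 0, 0, 0, 0],
  xyz=[
    [0, 0, -0.02],
    [0, 0, -0.035],
    [0, 0, -0.05],
    [0, 0, -0.06],
    [0, 0, -0.065],
    [0, 0, -0.067],
    [0, 0, -0.068],
    [0, 0, -0.068],
  ],
  yaw=[0, 0, 0, 0, 0, 0, 0, 0],
)

```text
time_s: 7.63
eef_pos: [0.6653, -0.0493, 0.0859]
eef_rot: [180.0, -0.1, 25.8]
force: [-0.7, 0.1, -3.2]
width: 0.24
```

Call:
arm_command(
  gripper=[0, 0, 0, 0],
  xyz=[
    [0, 0, -0.001],
    [0, 0, -0.001],
    [0, 0, -0.002],
    [0, 0, -0.002],
  ],
  yaw=[0, 0, 0, 0],
)

```text
time_s: 7.97
eef_pos: [0.665, -0.0489, 0.0836]
eef_rot: [180.0, -0.0, 25.9]
force: [0.2, -0.3, -2.9]
width: 0.245
```

Call:
arm_command(
  gripper=[0, 0, 0],
  xyz=[
    [0, 0, -0.001],
    [0, 0, -0.001],
    [0, 0, -0.001],
  ],
  yaw=[0, 0, 0],
)

```text
time_s: 8.22
eef_pos: [0.6651, -0.0489, 0.0832]
eef_rot: [180.0, -0.0, 25.9]
force: [-1.1, 0.7, 2.7]
width: 0.246
```

Call:
arm_command(
  gripper=[0, 0, 0, 0, 0, 0, 0, 0],
  xyz=[
    [-0.0054, -0.0026, 0],
    [-0.0144, -0.007, 0],
    [-0.0234, -0.0114, 0],
    [-0.0324, -0.0157, 0],
    [-0.0414, -0.0201, 0],
    [-0.0504, -0.0245, 0],
    [-0.0594, -0.0288, 0],
    [-0.0684, -0.0332, 0],
  ],
  yaw=[0, 0, 0, 0, 0, 0, 0, 0],
)

```text
time_s: 8.88
eef_pos: [0.5964, -0.0827, 0.0832]
eef_rot: [179.9, -0.1, 25.8]
force: [5.4, 3.6, 16.0]
width: 0.243
```

Run:
```python
from station import telemetry, snapshot
import cv2,numpy as np
s=snapshot("wrist"); cv2.imwrite("pics/w3.png",s["pixels"][...,::-1])
t=telemetry.sense(); print(t["eef_pos"],t["eef_rot"],t["force"],t["width"])
```

```text
[ 0.59475475 -0.08344201  0.08314447] [ 1.79952147e+02 -1.20673752e-02  2.58319895e+01] [ 1.43348598  0.06427109 10.68235802] 0.24309343840067912
```

View pics/w3.png

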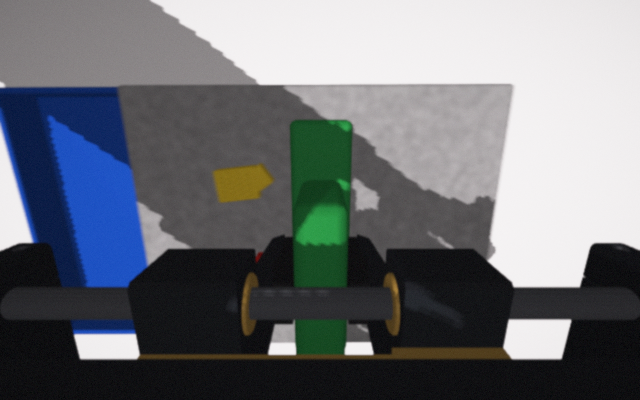

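The wrist view shows the scraper flat on the plate at (320,200). Yellow is ahead of it at (242,183), and red just shows at (258,257) in front of the wiping face. I continue.

Call:
arm_command(
  gripper=[0, 0, 0, 0, 0, 0, 0, 0],
  xyz=[
    [-0.009, -0.0044, 0],
    [-0.018, -0.0087, 0],
    [-0.027, -0.0131, 0],
    [-0.036, -0.0175, 0],
    [-0.045, -0.0218, 0],
    [-0.054, -0.0262, 0],
    [-0.063, -0.0306, 0],
    [-0.072, -0.035, 0],
  ],
  yaw=[0, 0, 0, 0, 0, 0, 0, 0],
)

```text
time_s: 9.6
eef_pos: [0.5248, -0.1177, 0.0832]
eef_rot: [179.9, -0.2, 25.8]
force: [-0.5, 0.4, 1.1]
width: 0.245
```

Call:
arm_command(
  gripper=[0, 0, 0, 0, 0, 0, 0, 0],
  xyz=[
    [-0.009, -0.0044, 0],
    [-0.018, -0.0087, 0],
    [-0.027, -0.0131, 0],
    [-0.034, -0.0165, 0],
    [-0.038, -0.0185, 0],
    [-0.038, -0.0185, 0],
    [-0.038, -0.0185, 0],
    [-0.038, -0.0185, 0],
  ],
  yaw=[0, 0, 0, 0, 0, 0, 0, 0],
)

```text
time_s: 10.27
eef_pos: [0.4857, -0.1364, 0.0829]
eef_rot: [180.0, 0.0, 25.8]
force: [0.9, 0.1, 8.0]
width: 0.245
```

Run:
```python
from station import telemetry, snapshot
import cv2,numpy as np
A=[]
for n in("top","wrist"):
  s=snapshot(n); A.append(s["pixels"][...,::-1])
cv2.imwrite("pics/b4.png",np.vstack([cv2.resize(A[0][120:300,200:440],(640,480))[:200*2], cv2.resize(A[1],(640,400))])[:, :].copy())
im=cv2.imread("pics/b4.png"); cv2.imwrite("pics/b4.png",cv2.resize(im,(480,600)))
t=telemetry.sense(); print(t["eef_pos"],t["eef_rot"],t["force"],t["width"])
```

```text
[ 0.48567355 -0.13635426  0.08290944] [1.79967623e+02 2.44785748e-02 2.58408498e+01] [ 0.09344667 -0.23577119  8.16659397] 0.24492339986312758
```

View pics/b4.png

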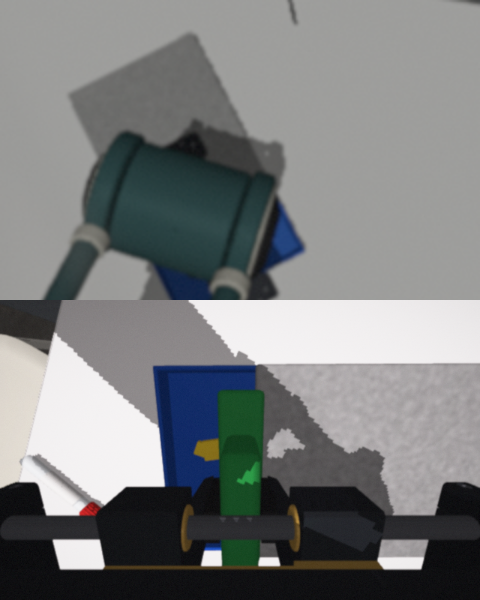

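Yellow lies in the trough at lower (207,450). Red is hidden by the gripper. I lift slightly, go back over the plate and look.

Call:
arm_command(
  gripper=[0, 0, 0, 0, 0, 0, 0, 0],
  xyz=[
    [0, 0, 0.005],
    [0, 0, 0.012],
    [0.005, 0.0024, 0.02],
    [0.025, 0.0121, 0.02],
    [0.05, 0.0243, 0.02],
    [0.075, 0.0364, 0.02],
    [0.1, 0.0486, 0.02],
    [0.125, 0.0607, 0.02],
  ],
  yaw=[0, 0, 0, 0, 0, 0, 0, 0],
)

```text
time_s: 11.03
eef_pos: [0.6113, -0.0742, 0.1016]
eef_rot: [-179.9, 0.1, 25.9]
force: [-0.8, -0.4, -3.8]
width: 0.244
```

Call:
arm_command(
  gripper=[0, 0, 0, 0],
  xyz=[
    [0.01, 0.0049, 0],
    [0.015, 0.0073, 0],
    [0.015, 0.0073, 0],
    [0.015, 0.0073, 0],
  ],
  yaw=[0, 0, 0, 0],
)

```text
time_s: 11.37
eef_pos: [0.6248, -0.0679, 0.1015]
eef_rot: [-179.9, 0.2, 25.9]
force: [-0.2, -0.6, -3.1]
width: 0.24
```

Run:
```python
from station import telemetry, snapshot
import cv2,numpy as np
A=[snapshot(n)["pixels"][...,::-1] for n in("top","wrist")]
cv2.imwrite("pics/b5.png",np.vstack([cv2.resize(A[0][160:290,220:428],(480,300)), cv2.resize(A[1],(480,300))]))
t=telemetry.sense(); print(t["eef_pos"],t["force"],t["width"])
```

```text
[ 0.62464209 -0.06822971  0.10175107] [ 0.37758102 -0.20303612 -3.30486609] 0.24319805049123908
```

View pics/b5.png

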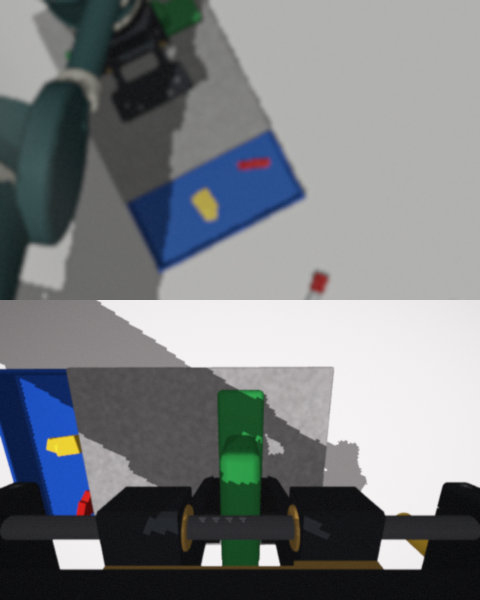

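Both chips are in the trough: yellow flat at (205,205), red on edge or leaning near the plate end at (255,163). I set the scraper down and release.

Call:
arm_command(
  gripper=[0, 0, 0, 0, 0, 0, 0],
  xyz=[
    [0, 0, -0.008],
    [0, 0, -0.014],
    [0, 0, -0.017],
    [0, 0, -0.018],
    [0, 0, -0.0187],
    [0, 0, -0.0187],
    [0, 0, -0.0187],
  ],
  yaw=[0, 0, 0, 0, 0, 0, 0],
)

```text
time_s: 12.05
eef_pos: [0.6266, -0.0677, 0.0836]
eef_rot: [180.0, -0.0, 25.9]
force: [0.1, 0.1, -1.8]
width: 0.245
```

Call:
arm_command(
  gripper=[0.4, 0.5, 0.6, 0.6, 0.6, 0.6, 0.6, 0.6],
  xyz=[
    [0, 0, 0],
    [0, 0, 0],
    [0, 0, 0],
    [0, 0, 0],
    [0, 0, 0],
    [0, 0, 0],
    [0, 0, 0],
    [0, 0, 0],
  ],
  yaw=[0, 0, 0, 0, 0, 0, 0, 0],
)

```text
time_s: 12.72
eef_pos: [0.6264, -0.0677, 0.0836]
eef_rot: [180.0, -0.0, 25.9]
force: [-0.4, 0.6, 0.9]
width: 0.598
```

Released. I rise straight up and look at the trough.

Call:
arm_command(
  gripper=[0.6, 0.6, 0.6, 0.6, 0.6, 0.6, 0.6, 0.6],
  xyz=[
    [0, 0, 0.01],
    [0, 0, 0.03],
    [0, 0, 0.06],
    [0, 0, 0.09],
    [0, 0, 0.12],
    [0, 0, 0.15],
    [0, 0, 0.16],
    [0, 0, 0.16],
  ],
  yaw=[0, 0, 0, 0, 0, 0, 0, 0],
)

```text
time_s: 13.38
eef_pos: [0.6287, -0.068, 0.2484]
eef_rot: [179.7, -0.4, 25.9]
force: [0.4, 0.3, 0.2]
width: 0.6
```

Call:
arm_command(
  gripper=[1, 1, 1, 1, 1, 1, 1, 1],
  xyz=[
    [0.005, 0.02, 0],
    [0.01, 0.05, 0],
    [0.01, 0.08, 0.02],
    [0.01, 0.11, 0.04],
    [0.01, 0.14, 0.06],
    [0.01, 0.16, 0.08],
    [0.01, 0.16, 0.08],
    [0.01, 0.16, 0.08],
  ],
  yaw=[0, 0, 0, 0, 0, 0, 0, 0],
)

```text
time_s: 14.05
eef_pos: [0.6362, 0.0932, 0.3226]
eef_rot: [180.0, 0.0, 26.0]
force: [-0.0, -0.2, -0.4]
width: 1.002
```

Run:
```python
from station import telemetry, snapshot
import cv2,numpy as np,pickle
from h import *
S={n:snapshot(n) for n in("top","scene","wrist")}; pickle.dump(S,open("S6.pkl","wb"))
A={n:s["pixels"][...,::-1] for n,s in S.items()}
a=cv2.resize(A["top"][120:290,220:390],(400,400),interpolation=cv2.INTER_CUBIC); b=cv2.resize(A["scene"][170:320,190:390],(400,400),interpolation=cv2.INTER_CUBIC)
cv2.imwrite("pics/b6.png",np.vstack([np.hstack([a,b]),np.hstack([cv2.resize(A["wrist"],(320,200)),np.zeros((200,480,3),np.uint8)])]))
t=telemetry.sense(); print(t["eef_pos"],t["force"],t["time_s"])
for n in("top","scene"):
  for k in("red","yellow"):
    for c in blobs(masks(S[n])[k],6):
      for z in(.01,.03):
        w=toworld(S[n],c,z)-[.595,-.083]; q=np.radians(25.9); p=w@np.array([[np.cos(q),-np.sin(q)],[np.sin(q),np.cos(q)]])
        if -.25<p[:,0].mean()<.15 and abs(p[:,1].mean())<.12: print(n,k,z,c.mean((0,1)).round(),p.min(0).round(3),p.max(0).round(3))
```

```text
[0.63531096 0.09108252 0.32048388] [-0.32230722 -0.4091011   0.35248019] 14.2
top red 0.01 [330. 231.] [-0.138 -0.066] [-0.127 -0.041]
top red 0.03 [330. 231.] [-0.139 -0.065] [-0.128 -0.041]
top yellow 0.01 [309. 248.] [-0.161  0.004] [-0.135  0.019]
top yellow 0.03 [309. 248.] [-0.162  0.003] [-0.136  0.018]
scene red 0.01 [341. 236.] [-0.141 -0.075] [-0.125 -0.039]
scene red 0.03 [341. 236.] [-0.145 -0.061] [-0.129 -0.027]
scene yellow 0.01 [338. 266.] [-0.166  0.002] [-0.133  0.023]
scene yellow 0.03 [338. 266.] [-0.168  0.013] [-0.137  0.034]
```

View pics/b6.png

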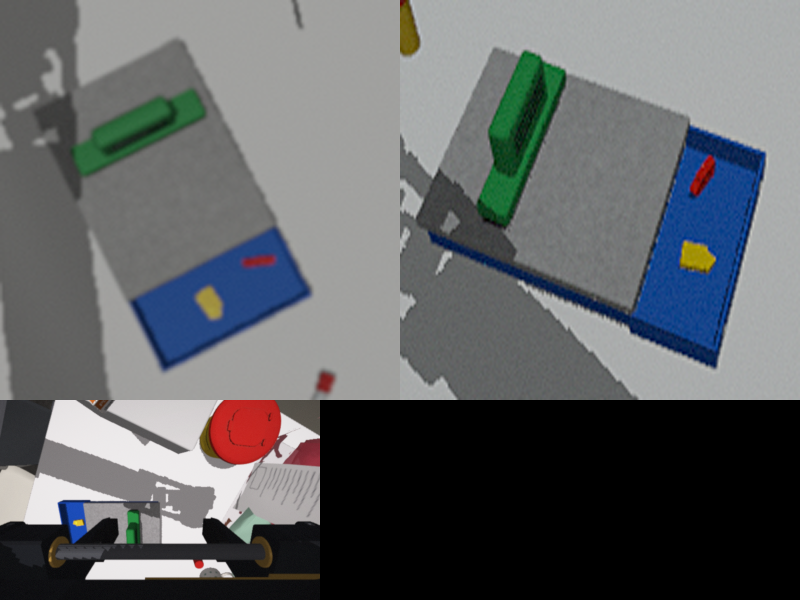

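Both chips lie on the trough floor, red on its side at right image (703,175) and yellow flat at (697,257). The scraper stands upright on the plate at (522,140), and the gripper is clear. I hand the job in.

```bash
python3 -c "
from station import job
print(job.finish_job())"
```

```text
the job is handed in; nothing more can be done
None
```

I gripped the scraper by its bar and set it on the plate behind both chips. One light wipe took the wiping face about 31 mm past the edge. I then lifted the scraper, set it back on the plate and moved the arm clear. The job took about 14 s of the 43 s allowed.

- **Chips:** The last top and scene pictures agree that both chips are on the trough floor, well inside the walls. Yellow lies flat; red stands on its long edge. The gripper did not touch the chips, as far as the pictures and its clearance show.
- **Scraper:** It stands upright on the plate.
- **Gripper:** It is open and clear, with a force reading near 0 N. The highest wrist force read during the wipe was about 17 N.
- **Disagreement:** The scene-camera fit of the plate was poor, about 8–10 mm off the top-camera fit. I used about the top-camera position, and measured the wipe length from the wrist camera's view of the plate edge.

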